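# Pull the fuse carrier from its base and hold it up

### The job

Swing the steel keeper arm fully aside from over the fuse carrier, then pinch the two side catches of the carrier together, draw it straight up out of its base and finish still holding it by the pinched catches, upright and still, at least 10 cm above where it sat. Do not let go or set it down; leave the keeper swung aside and do not disturb the spanner, the small carton or the stubby screwdriver.

Things in the scene. Friction and masses are not known exactly. Their poses are not given: they have to be found in the camera images.
- fuse_base: Fuse base bolted to the bench: grey plate 136x96x10 mm with a black open well 71 mm (x) by 62 mm (y), rim 39 mm above the bench, and a steel post 54 mm from the well's centre along its +x. Origin: on the bench under the well's centre; at yaw 0 its x points away from the robot, y to the robot's left, z up. The carrier draws straight up out of the well, with 1.5 mm play.
- keeper (a joint): Angle (rad) of the keeper, a steel arm 16 mm wide, 80 to 86 mm above the bench, on the post. 0: points along the base's -x, over the carrier, blocking it. Grows counter-clockwise from above: its free end goes to the base's -y. Clear of the carrier from 1.2; stop at 1.75. Starts at 0 to 0.3; slight friction (about 1 N at the knob), stays where left.
- keeper_knob (a point): Point on the axis of the upright black round knob near the keeper's free end, 84 mm from the pivot axis. The knob is 14 mm across and stands from 85 to 121 mm above the bench (wider foot below 90 mm); this point is 109 mm above the bench.
- keeper_hinge (a point): Point on the keeper's vertical pivot axis, at the top of the steel post, 80 mm above the bench.
- carrier_grip (a point): Centre of the loose grey fuse carrier at the height of its catch pads, 62 mm above the bench when seated. Carrier: about 0.2 kg, 56 mm along x, 40 mm along y over its cheeks, from 52 mm below this point to 14 mm above it; axes as the base's when seated. A catch pad stands in the middle of each long side (+y, -y): 52 mm over both at rest, 40 mm pressed flush with the cheeks.
- catch_left_pad (a point): Centre of the outer face of the black ribbed catch pad on the carrier's +y side, 15 mm wide (x), 24 mm high; it stands out 6 mm beyond the grey cheeks. Its spring pushes back with 2 N at rest, 4.5 N when flush. With either catch out, the carrier is locked in its base.
- catch_right_pad (a point): The same for the catch pad on the carrier's -y side.
- catch_left (a joint): Inward travel (m) of the catch on the carrier's +y side: 0 out (locked), over 0.004 its tooth is free, 0.006 flush with the cheek, stop at 0.0075. Springs back when let go.
- catch_right (a joint): The same for the catch on the carrier's -y side.
- spanner_mid (a point): Bystander: steel combination spanner 197 x 44 x 8 mm lying on the bench; its middle. Leave alone.
- carton_mid (a point): Bystander: small brown carton 58 x 64 x 46 mm; its middle. Leave alone.
- stub_screwdriver_mid (a point): Bystander: stubby screwdriver with orange handle, 79 x 25 x 30 mm, lying; its middle. Leave alone.

How it is judged:
On the way, in this order (a step that is already met when the one before it is completed fails the run):
1. the keeper is swung aside (over 1.2 rad) while the carrier is still seated (value of joint keeper above 1.2 rad and z of carrier_grip in the frame of fuse_base below 0.068 m), for 0.1 s.
2. the fingers pinch both catches in (over 4.5 mm) while the carrier is still in its base (value of joint each of catch_left, catch_right above 0.0045 m and z of carrier_grip in the frame of fuse_base below 0.085 m and contact force between the fingers and carrier above 2 N), for 0.1 s.
At the end, for the whole second after the job is handed in: The carrier is held in the fingers with both catches pressed in by more than 4.5 mm, its grip point more than 152 mm above the bench (90 mm above where it sat), upright within 0.3 rad, slower than 0.03 m/s, not touching the base; the keeper stands beyond 1.2 rad (value of joint each of catch_left, catch_right above 0.0045 m and z of carrier_grip in the frame of fuse_base above 0.152 m and contact force between the fingers and carrier above 2 N and contact force between fuse_base and carrier below 0.1 N and angle between carrier_grip's own z axis and vertical below 0.3 rad and linear speed of carrier below 0.03 m/s and value of joint keeper above 1.2 rad); the arm keeps its last pose, push and grip.
It fails at once if the spanner is moved by more than 25 mm (distance of spanner_mid from where it was at the start of the episode above 0.025 m).
It fails at once if the small carton is moved by more than 25 mm (distance of carton_mid from where it was at the start of the episode above 0.025 m).
It fails at once if the stubby screwdriver is moved by more than 25 mm (distance of stub_screwdriver_mid from where it was at the start of the episode above 0.025 m).
It also fails if it takes over 48 s, if anything falls off the work surface, if the arm or the gripper's body presses on something with over 40 N, if the wrist force passes 120 N, or if a joint passes its speed limit or range.

### The arm

A 7-joint arm with a two-finger parallel gripper is mounted at the origin on a cart in front of the work surface, level with it; the furniture and walls round the work are solid. World frame = base frame: x ahead of the robot, y to its left, z up, the work surface at z = 0. Lengths are in m, angles in rad, forces in N, time in s.
With the tool pointing down it reaches from about 0.425 to 0.875 m from the base axis. Payload 4.7 kg.
Tool frame: the origin (TCP) lies midway between the tips of the shut fingers; the grasp point (between the pads) lies 19 mm behind it; y points along the fingers, z is the direction in which the jaws open and shut, and the axes are right-handed (so a half turn about y gives the same grasp; the last joint's range is limited). The gripper opens to 87 mm and grips with 3 to 60 N. Pads are 19 mm wide; open, the fingers measure 117 mm over their backs; the gripper's body (75 mm by 190 mm) begins 51 mm behind the grasp point.
Start: joints at [-1.207, 0.321, -0.07, 1.45, 0.023, 1.371, -0.057], TCP at [0.223, 0.611, 0.223] pointing down, gripper open.
Joint ranges: [-2.86, 2.86], [-0.3, 2.09], [-1.38, 1.24], [0.06, 2.45], [-1.56, 4.7], [0.09, 2.05], [-2.69, 2.69]. Speed limits (rad/s): [2.57, 2.57, 3.14, 3.14, 3.14, 3.14, 3.14].

### API

Orientations are given as a rotation vector (axis times angle).
In Python, from bench import ctrl gives the robot as it stands.
- The arm moves only by the tool play_rows, never from a script. Its arguments are lists of equal length, an entry for each row: "translation": the shift along the tool's x, y, z in mm, a list of three; "turn": the turn, a rotation vector about the tool's x, y, z in rad, a list of three; "fingers": the opening, from -1 (shut) to 1 (fully open), so that 0 is half open. In form: {"translation": [[dx, dy, dz], ...], "turn": [[wx, wy, wz], ...], "fingers": [fingers, ...]}. A call has exactly 10 rows; each row shifts and turns the commanded pose from where the row before left it, along the tool's axes as they then stand; what a row does not reach is not made up. A row lasts 1/12 s, in which the tool goes at most 41.7 mm and 7.16 degrees, less where a joint would pass 70% of its speed; a pose out of reach is approached as far as the arm can. A call with a gripper value outside its range is refused whole. The fingers move at their own pace and stop on an object; "grip_force" is the grip in N (left out, the last holds). Time passes only in rows, so rows that do not move let the fingers close, or fill a call up. It gives the time, the measured TCP pose, the force and the opening at its end, in the units of the state.
- ctrl.get_state(): the state, without advancing time (a new reading comes with each control period).
- ctrl.get_image(name): name is "scene" or "top"; returns the picture (420x560x3 uint8, blue, green, red); there is no depth.
- ctrl.camera_info(name): a dict with "camera_matrix" (3x3 intrinsics, pixels), "R" (3x3) and "t" (3): a world point X has camera coordinates R X + t. Camera axes: x right, y down, z forward; pixel columns grow to the right and rows downward; lengths in m; the calibration is good to about 2 mm. A picture is of the moment at which its call begins. camera_info takes no time and is no camera call.
- ctrl.close_job(): hands the job in, once; it reports no verdict.
The state is a dict: "time": time; "joint_positions": joint angles; "qd": joint speeds; "joint_torque": joint torques, N m; "position": TCP position; "tool_rot": TCP orientation; "ft_force": force on the tool from outside, world axes, zero at the start; "torque": the same for the moment, N m; "grip_width": opening from 0.0 (shut) to 1.0 (fully open).
Only numpy, scipy, OpenCV 4.12 (cv2) and the standard library are available. Lean on these libraries where they do the work, as an engineer would, in place of code of your own. Each camera call takes 0.05 s, during which the arm holds its last target.

## Working session

There is one attempt and no reset: what is moved stays moved. The work goes in short steps, Python scripts to look and compute and a tool call to move; the robot and the scene stay as the last step left them, time stands still between calls to the robot, and variables do not carry over. Pictures are saved under pics/ and viewed, and the job is handed in when it is done.

Besides the shell and the picture viewer there is one more tool, called after ">>>" by a JSON object that holds its "name" and its "arguments". play_rows: Moves the arm, as the interface text tells. Its arguments: {"type":"object","properties":{"translation":{"type":"array"},"turn":{"type":"array"},"fingers":{"type":"array"},"grip_force":{"type":"number"}},"required":["translation","turn","fingers"]}

```bash
ls; mkdir -p pics
python3 - <<'E'
from bench import ctrl
import cv2,numpy as np
np.set_printoptions(precision=4,suppress=True)
for n in ("scene","top"):
    cv2.imwrite(f"pics/{n}0.png",ctrl.get_image(n)); print(n,ctrl.camera_info(n))
print(ctrl.get_state())
E
```

```text
pics
scene {'camera_matrix': array([[470.2649,   0.    , 275.1669],
       [  0.    , 470.2649, 208.3117],
       [  0.    ,   0.    ,   1.    ]]), 'R': array([[-0.5755, -0.8178, -0.0038],
       [-0.359 ,  0.2567, -0.8973],
       [ 0.7348, -0.515 , -0.4413]]), 't': array([0.3437, 0.2861, 0.6964])}
top {'camera_matrix': array([[537.4405,   0.    , 279.7199],
       [  0.    , 537.4405, 217.7845],
       [  0.    ,   0.    ,   1.    ]]), 'R': array([[-0.0056, -1.    , -0.0024],
       [-0.9988,  0.0057, -0.0477],
       [ 0.0477,  0.0022, -0.9989]]), 't': array([0.0223, 0.5242, 1.4733])}
{'time': 0.1, 'joint_positions': array([-1.2069,  0.3217, -0.0701,  1.4516,  0.0226,  1.3708, -0.0569]), 'qd': array([ 0.    , -0.001 , -0.0004, -0.0028, -0.001 ,  0.0002,  0.0006]), 'joint_torque': array([  0.0003, -49.257 ,  -0.4054, -31.3399,  -0.0641,   0.0395,
         0.0001]), 'position': array([0.2226, 0.6101, 0.2216]), 'tool_rot': array([-1.5551,  0.2747, -0.2743]), 'ft_force': array([-0.4764,  0.2601, -0.5623]), 'torque': array([0.044 , 0.0384, 0.0123]), 'grip_width': 0.9992038622391778}
```

View pics/scene0.png

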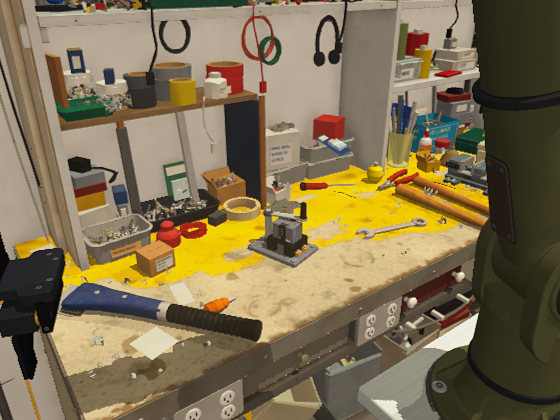

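View pics/top0.png

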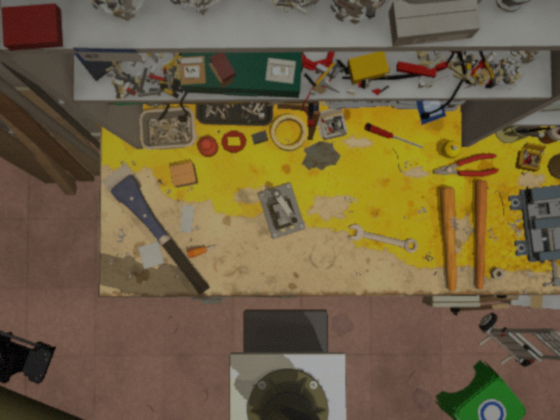

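The base is at about (281,210) in top and (285,235) in scene. The spanner is to its right (380,238), the carton at (183,173) and the screwdriver at (200,250). I'll zoom in.

Run:
```python
import cv2
a=cv2.imread("pics/top0.png")[175:245,245:320]; b=cv2.imread("pics/scene0.png")[190:275,240:330]
cv2.imwrite("pics/top0z.png",cv2.resize(a,None,fx=8,fy=8,interpolation=cv2.INTER_CUBIC))
cv2.imwrite("pics/scene0z.png",cv2.resize(b,None,fx=7,fy=7,interpolation=cv2.INTER_CUBIC)[:600])
```

```text
(no output)
```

View pics/top0z.png

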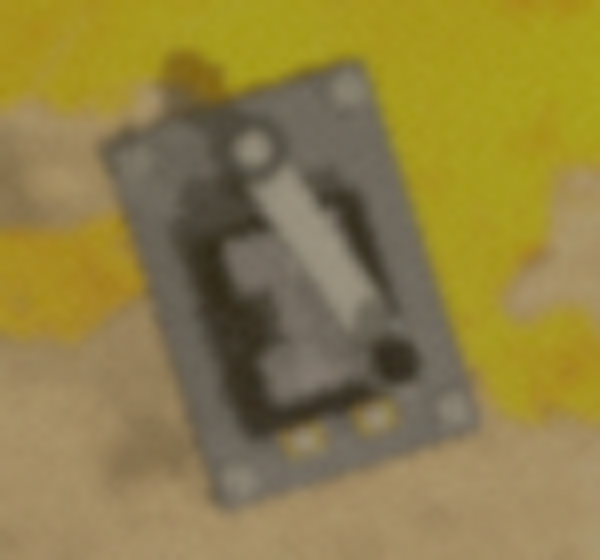

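View pics/scene0z.png

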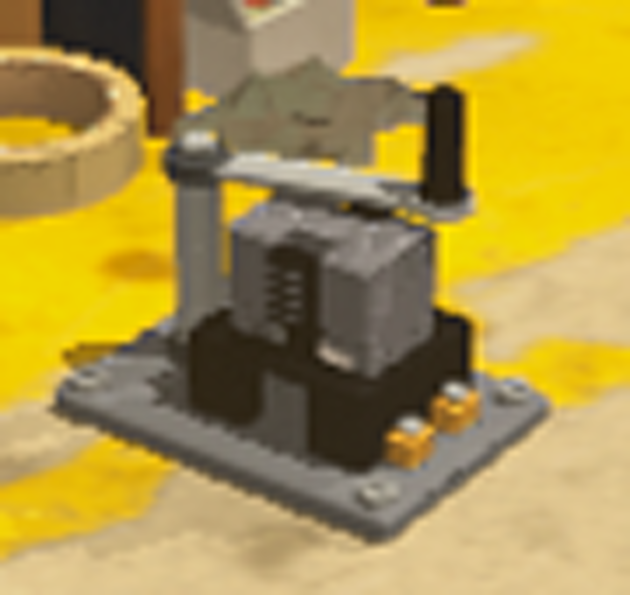

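```bash
cat > h.py <<'E'
from bench import ctrl
import cv2,numpy as np
from scipy.spatial.transform import Rotation as Ro
np.set_printoptions(precision=4,suppress=True)
def plane(n,uv,z):
    c=ctrl.camera_info(n);R,t=c['R'],c['t'];o=-R.T@t
    d=R.T@np.linalg.solve(c['camera_matrix'],[*uv,1]); return o+d*(z-o[2])/d[2]
def proj(n,X):
    c=ctrl.camera_info(n);p=c['camera_matrix']@(c['R']@np.asarray(X)+c['t']);return p[:2]/p[2]
def tz(x,y): return (245+(x+.5)/8-.5,175+(y+.5)/8-.5)
def sz(x,y): return (240+(x+.5)/7-.5,190+(y+.5)/7-.5)
E
python3 - <<'E'
from h import *
a=cv2.imread("pics/top0.png")
C=[plane('top',tz(*p),.01) for p in [(100,148),(365,58),(480,430),(225,505)]]
C=np.array(C);print(C)
pc=C.mean(0); dx=(C[0]+C[1]-C[2]-C[3])/2; dy=(C[0]+C[3]-C[1]-C[2])/2
print(pc,'len',np.linalg.norm(dx),np.linalg.norm(dy),'yaw',np.arctan2(dx[1],dx[0]),np.arctan2(-dy[0],dy[1]))
h=plane('top',tz(253,148),.09);k=plane('top',tz(395,358),.121)
print('top hinge',h,'knob',k,np.linalg.norm((h-k)[:2]))
hs=plane('scene',sz(197,140),.09);ks=plane('scene',sz(446,90),.121);kf=plane('scene',sz(443,197),.09)
print('scene',hs,ks,kf)
# plate corners scene: left, front, right
S=[plane('scene',sz(*p),.01) for p in [(52,402),(378,530),(550,402)]];print(np.array(S))
E
```

```text
[[ 0.5935  0.0818  0.01  ]
 [ 0.6243 -0.0103  0.01  ]
 [ 0.4949 -0.0492  0.01  ]
 [ 0.4694  0.0391  0.01  ]]
[0.5455 0.0153 0.01  ] len 0.1331487901378633 0.09450935006489096 yaw 0.3117800584591195 0.30217614424211475
top hinge [0.5856 0.0281 0.09  ] knob [ 0.515  -0.0173  0.121 ] 0.08397644596557842
scene [0.5848 0.0291 0.09  ] [ 0.5167 -0.0194  0.121 ] [ 0.5065 -0.0111  0.09  ]
[[ 0.5866  0.0864  0.01  ]
 [ 0.4639  0.0455  0.01  ]
 [ 0.4919 -0.0464  0.01  ]]
```

```bash
cat >> h.py <<'E'
YAW=.305; H=np.array([.585,.0288]); W=H-.054*np.array([np.cos(YAW),np.sin(YAW)])
def target(xy,z,ang):  # tool y down, tool z (jaw) horizontal at world angle ang
    zt=np.array([np.cos(ang),np.sin(ang),0]);yt=np.array([0,0,-1.]);xt=np.cross(yt,zt)
    return np.array([*xy,z]),Ro.from_matrix(np.c_[xt,yt,zt])
def delta(p,R,p1,R1):
    return R.inv().apply(p1-p)*1000,(R.inv()*R1).as_rotvec()
def cur():
    s=ctrl.get_state();return s['position'],Ro.from_rotvec(s['tool_rot'])
def kn(th,r=.084):
    a=-np.pi+YAW+th; return H+r*np.array([np.cos(a),np.sin(a)])
E
python3 - <<'E'
from h import *
p,R=cur();print(R.as_matrix()); print('jaw angle',np.degrees(np.arctan2(*R.as_matrix()[1::-1,2])))
print('well',W,'knob .27',kn(.27),'1.7',kn(1.7))
th=.27
ang=-np.pi+YAW+th+np.pi/2
for a in (ang,ang+np.pi):
    print(np.degrees(a),delta(p,R,*target(kn(th),.2,a)))
E
```

```text
[[ 0.9395 -0.0005  0.3427]
 [-0.3427 -0.0017  0.9395]
 [ 0.0001 -1.     -0.0018]]
jaw angle 69.96100534212013
well [0.5335 0.0126] knob .27 [ 0.5145 -0.0169] 1.7 [ 0.6203 -0.0474]
-57.054926779977656 (array([ 489.0762,   22.4694, -489.0024]), array([0.0009, 2.2168, 0.002 ]))
122.94507322002235 (array([ 489.0762,   22.4694, -489.0024]), array([ 0.0017, -0.9247, -0.0007]))
```

>>> {"name": "play_rows", "arguments": {"translation": [[24.5, 0, -24.5], [24.5, 0, -24.5], [24.5, 0, -24.5], [24.5, 0, -24.5], [24.5, 0, -24.5], [24.5, 0, -24.5], [24.5, 0, -24.5], [24.5, 0, -24.5], [24.5, 0, -24.5], [24.5, 0, -24.5]], "turn": [[0, 0, 0], [0, 0, 0], [0, 0, 0], [0, 0, 0], [0, 0, 0], [0, 0, 0], [0, 0, 0], [0, 0, 0], [0, 0, 0], [0, 0, 0]], "fingers": [1, 1, 1, 1, 1, 1, 1, 1, 1, 1], "grip_force": 10}}

```text
time: 0.93
position: [0.3693, 0.2947, 0.2223]
tool_rot: [-1.553, 0.275, -0.274]
ft_force: [0.3, -0.3, 0.2]
grip_width: 0.998
```

>>> {"name": "play_rows", "arguments": {"translation": [[24.5, 0, -24.5], [24.5, 0, -24.5], [24.5, 0, -24.5], [24.5, 0, -24.5], [24.5, 0, -24.5], [24.5, 0, -24.5], [24.5, 0, -24.5], [24.5, 0, -24.5], [24.5, 0, -24.5], [24.5, 0, -24.5]], "turn": [[0, 0, 0], [0, 0, 0], [0, 0, 0], [0, 0, 0], [0, 0, 0], [0, 0, 0], [0, 0, 0], [0, 0, 0], [0, 0, 0], [0, 0, 0]], "fingers": [1, 1, 1, 1, 1, 1, 1, 1, 1, 1]}}

```text
time: 1.77
position: [0.5154, -0.0192, 0.2224]
tool_rot: [-1.553, 0.274, -0.274]
ft_force: [1.1, 0.8, 0.4]
grip_width: 1.0
```

>>> {"name": "play_rows", "arguments": {"translation": [[0, 0, 0], [0, 0, 0], [0, 0, 0], [0, 0, 0], [0, 0, 0], [0, 0, 0], [0, 0, 0], [0, 0, 0], [0, 0, 0], [0, 0, 0]], "turn": [[0, 0.11, 0], [0, 0.11, 0], [0, 0.11, 0], [0, 0.11, 0], [0, 0.11, 0], [0, 0.11, 0], [0, 0.11, 0], [0, 0.11, 0], [0, 0.11, 0], [0, 0.11, 0]], "fingers": [0.5, 0.5, 0.5, 0.5, 0, 0, 0, 0, 0, 0]}}

```text
time: 2.6
position: [0.5148, -0.0176, 0.2222]
tool_rot: [-1.262, 1.124, -1.123]
ft_force: [-0.7, 0.1, -0.8]
grip_width: 0.507
```

>>> {"name": "play_rows", "arguments": {"translation": [[0, 0, 0], [0, 0, 0], [0, 0, 0], [0, 0, 0], [0, 0, 0], [0, 0, 0], [0, 0, 0], [0, 0, 0], [0, 0, 0], [0, 0, 0]], "turn": [[0, 0.11, 0], [0, 0.11, 0], [0, 0.11, 0], [0, 0.11, 0], [0, 0.11, 0], [0, 0.11, 0], [0, 0.11, 0], [0, 0.11, 0], [0, 0.11, 0], [0, 0, 0]], "fingers": [0, 0, 0, 0, 0, 0, 0, 0, 0, 0]}}

```text
time: 3.43
position: [0.5149, -0.0176, 0.2222]
tool_rot: [-0.663, 1.817, -1.816]
ft_force: [0.2, -0.4, -0.9]
grip_width: 0.499
```

Run:
```python
from h import *
p,R=cur();s=ctrl.get_state();print(s['time'],p,s['grip_width'],s['joint_positions'],s['ft_force'])
th=.27;a=-np.pi/2+YAW+th
print(delta(p,R,*target(kn(th),.097,a)))
cv2.imwrite('pics/scene1.png',ctrl.get_image('scene'))
```

```text
3.4333 [ 0.5149 -0.0176  0.2222] 0.4991902203079088 [-0.5848  0.0236  0.5812  1.8    -0.0133  1.3225 -0.8723] [ 0.233  -0.3654 -0.9443]
(array([ -0.2505, 125.2182,  -0.7859]), array([0.0004, 0.124 , 0.0005]))
```

View pics/scene1.png

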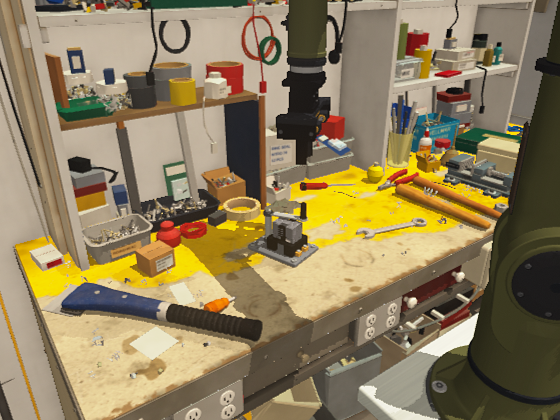

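The gripper tip is above the knob at about (300,165), with the knob at (303,210). Descending around the knob.

>>> {"name": "play_rows", "arguments": {"translation": [[0, 16, 0], [0, 16, 0], [0, 16, 0], [0, 16, 0], [0, 16, 0], [0, 16, 0], [0, 13, 0], [0, 10, 0], [0, 6, 0], [0, 0, 0]], "turn": [[0, 0.062, 0], [0, 0.062, 0], [0, 0, 0], [0, 0, 0], [0, 0, 0], [0, 0, 0], [0, 0, 0], [0, 0, 0], [0, 0, 0], [0, 0, 0]], "fingers": [0, 0, 0, 0, 0, 0, 0, 0, 0, 0]}}

```text
time: 4.32
position: [0.5143, -0.0176, 0.0964]
tool_rot: [-0.566, 1.893, -1.893]
ft_force: [-0.0, 0.2, -0.4]
grip_width: 0.499
```

Run:
```python
from h import *
p,R=cur();s=ctrl.get_state();print(s['time'],p,s['grip_width'],s['ft_force'])
cv2.imwrite('pics/scene2.png',cv2.resize(ctrl.get_image('scene')[130:290,220:380],None,fx=3.7,fy=3.7,interpolation=2))
# arc plan: TCP on circle r=.084, keep jaw tangent; from .27 in steps; total to TCP angle
th=np.linspace(.27,1.83,21)
for i in range(20):
    a0=-np.pi/2+YAW+th[i];a1=-np.pi/2+YAW+th[i+1]
    print(*[x.round(3) for x in delta(*target(kn(th[i]),.097,a0),*target(kn(th[i+1]),.097,a1))])
    if i>1:break
```

```text
4.3167 [ 0.5143 -0.0176  0.0964] 0.4993805574636027 [-0.012   0.1843 -0.4414]
[-0.255 -0.     6.545] [ 0.    -0.078  0.   ]
[-0.255  0.     6.545] [ 0.    -0.078  0.   ]
[-0.255 -0.     6.545] [ 0.    -0.078  0.   ]
```

View pics/scene2.png

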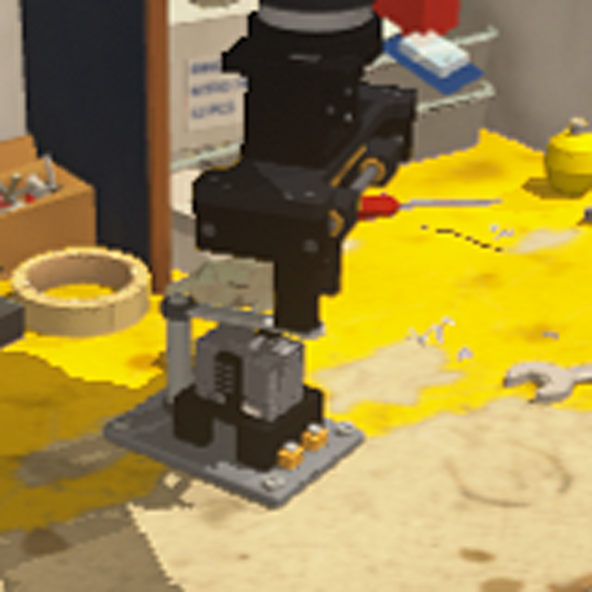

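>>> {"name": "play_rows", "arguments": {"translation": [[-0.3, 0, 6.6], [-0.3, 0, 6.6], [-0.3, 0, 6.6], [-0.3, 0, 6.6], [-0.3, 0, 6.6], [-0.3, 0, 6.6], [-0.3, 0, 6.6], [-0.3, 0, 6.6], [-0.3, 0, 6.6], [-0.3, 0, 6.6]], "turn": [[0, -0.079, 0], [0, -0.079, 0], [0, -0.079, 0], [0, -0.079, 0], [0, -0.079, 0], [0, -0.079, 0], [0, -0.079, 0], [0, -0.079, 0], [0, -0.079, 0], [0, -0.079, 0]], "fingers": [0, 0, 0, 0, 0, 0, 0, 0, 0, 0]}}

```text
time: 5.2
position: [0.5692, -0.0538, 0.0986]
tool_rot: [-1.108, 1.353, -1.354]
ft_force: [-1.3, -0.3, 0.6]
grip_width: 0.499
```

Run:
```python
from h import *
p,R=cur();s=ctrl.get_state();print(s['time'],p,s['grip_width'],s['ft_force'])
d=p[:2]-H;print('r',np.linalg.norm(d),'th',np.arctan2(d[1],d[0])+np.pi-YAW)
for th in (1.85,):
    print(delta(p,R,*target(kn(th),.097,-np.pi/2+YAW+th)))
cv2.imwrite('pics/scene3.png',cv2.resize(ctrl.get_image('scene')[130:290,220:380],None,fx=3.7,fy=3.7,interpolation=2))
```

```text
5.2 [ 0.5692 -0.0538  0.0986] 0.4985914525373529 [-1.2814 -0.3306  0.5924]
r 0.08410690604961624 th 1.077157047892534
(array([-24.5441,   1.6664,  58.4066]), array([-0.0009, -0.7827, -0.    ]))
```

View pics/scene3.png

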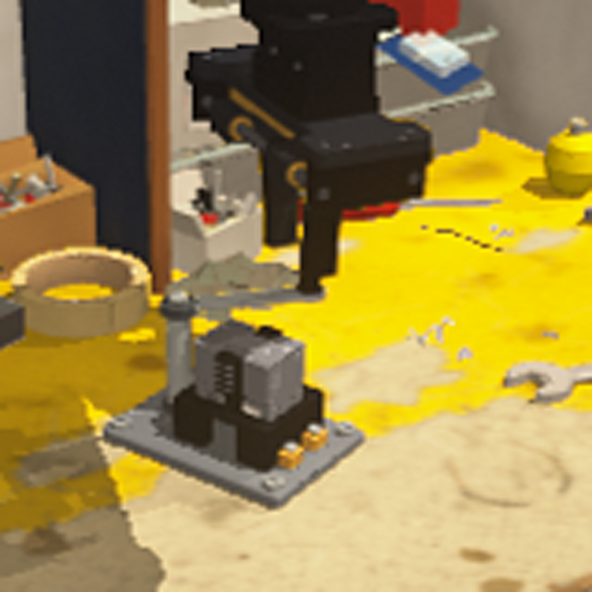

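The keeper is swinging with the cage: its arm now runs from (180,300) to (320,293) in the crop. I'll continue.

>>> {"name": "play_rows", "arguments": {"translation": [[-0.3, 0.3, 6.6], [-0.3, 0.3, 6.6], [-0.3, 0.3, 6.6], [-0.3, 0.3, 6.6], [-0.3, 0.3, 6.6], [-0.3, 0, 6.6], [-0.3, 0, 6.6], [-0.3, 0, 6.6], [-0.3, 0, 6.6], [-0.3, 0, 6.6]], "turn": [[0, -0.079, 0], [0, -0.079, 0], [0, -0.079, 0], [0, -0.079, 0], [0, -0.079, 0], [0, -0.079, 0], [0, -0.079, 0], [0, -0.079, 0], [0, -0.079, 0], [0, -0.079, 0]], "fingers": [0, 0, 0, 0, 0, 0, 0, 0, 0, 0]}}

```text
time: 6.08
position: [0.6322, -0.041, 0.097]
tool_rot: [-1.432, 0.764, -0.766]
ft_force: [-0.5, -1.3, 0.4]
grip_width: 0.506
```

Run:
```python
from h import *
p,R=cur();s=ctrl.get_state();print(s['time'],p,s['grip_width'],s['ft_force'])
d=p[:2]-H;print('r',np.linalg.norm(d),'th',np.arctan2(d[1],d[0])+np.pi-YAW)
cv2.imwrite('pics/scene4.png',cv2.resize(ctrl.get_image('scene')[130:290,220:380],None,fx=3.7,fy=3.7,interpolation=2))
```

```text
6.0833 [ 0.6322 -0.041   0.097 ] 0.5055225895616478 [-0.5263 -1.2673  0.3618]
r 0.08428705157458465 th 1.8601407781392296
```

View pics/scene4.png

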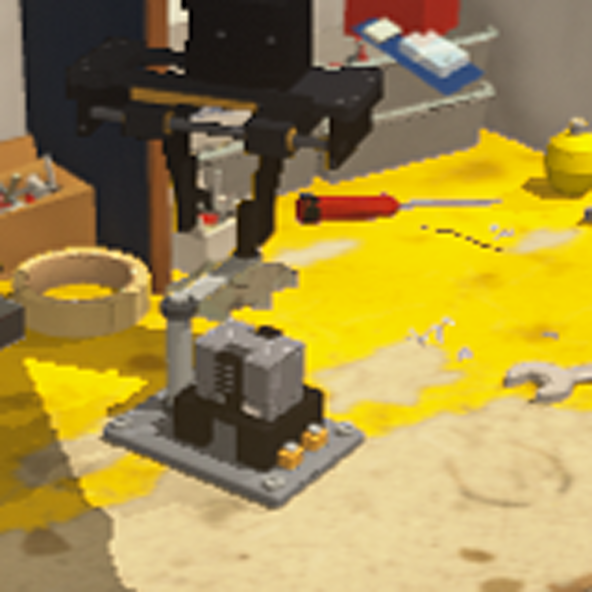

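The knob is swung aside, behind the post (around (215,270) in the crop). Next: raise, open and turn to the grasp orientation.

>>> {"name": "play_rows", "arguments": {"translation": [[0, -8, 0], [0, -14, 0], [0, -16, 0], [0, -16, 0], [0, -16, 0], [0, -16, 0], [0, -14, 0], [0, -10, 0], [0, 0, 0], [0, 0, 0]], "turn": [[0, 0, 0], [0, 0, 0], [0, 0, 0], [0, 0, 0], [0, 0.1, 0], [0, 0.11, 0], [0, 0.11, 0], [0, 0.11, 0], [0, 0.11, 0], [0, 0.11, 0]], "fingers": [0, 0, 0, 0, 1, 1, 1, 1, 1, 1]}}

```text
time: 6.97
position: [0.6322, -0.0412, 0.2085]
tool_rot: [-1.171, 1.26, -1.263]
ft_force: [-0.4, -0.7, -0.2]
grip_width: 0.869
```

>>> {"name": "play_rows", "arguments": {"translation": [[0, 0, 0], [0, 0, 0], [0, 0, 0], [0, 0, 0], [0, 0, 0], [0, 0, 0], [0, 0, 0], [0, 0, 0], [0, 0, 0], [0, 0, 0]], "turn": [[0, 0.11, 0], [0, 0.11, 0], [0, 0.11, 0], [0, 0.11, 0], [0, 0.11, 0], [0, 0.11, 0], [0, 0.11, 0], [0, 0.11, 0], [0, 0.11, 0], [0, 0.11, 0]], "fingers": [1, 1, 1, 1, 1, 1, 1, 1, 1, 1]}}

```text
time: 7.8
position: [0.6316, -0.0411, 0.2073]
tool_rot: [-0.403, 2.002, -2.001]
ft_force: [0.8, -0.1, 0.5]
grip_width: 0.998
```

Run:
```python
from h import *
p,R=cur();s=ctrl.get_state();print(s['time'],p,s['grip_width'],s['ft_force'],s['joint_positions'])
print(delta(p,R,*target(W,.13,-np.pi/2+YAW)))
a=ctrl.get_image('scene');cv2.imwrite('pics/scene5.png',a);b=ctrl.get_image('top');cv2.imwrite('pics/top5.png',b)
cv2.imwrite('pics/scene5z.png',cv2.resize(a[190:275,240:330],None,fx=7,fy=7,interpolation=2))
cv2.imwrite('pics/top5z.png',cv2.resize(b[175:245,245:320],None,fx=8,fy=8,interpolation=2))
```

```text
7.8 [ 0.6316 -0.0411  0.2073] 0.9983010635846191 [ 0.7704 -0.0732  0.4567] [-0.4958  0.3314  0.6547  1.5411 -0.2059  1.3377 -0.9918]
(array([ 69.7142,  77.2005, -87.537 ]), array([ 0.0002,  0.0939, -0.0014]))
```

View pics/scene5z.png

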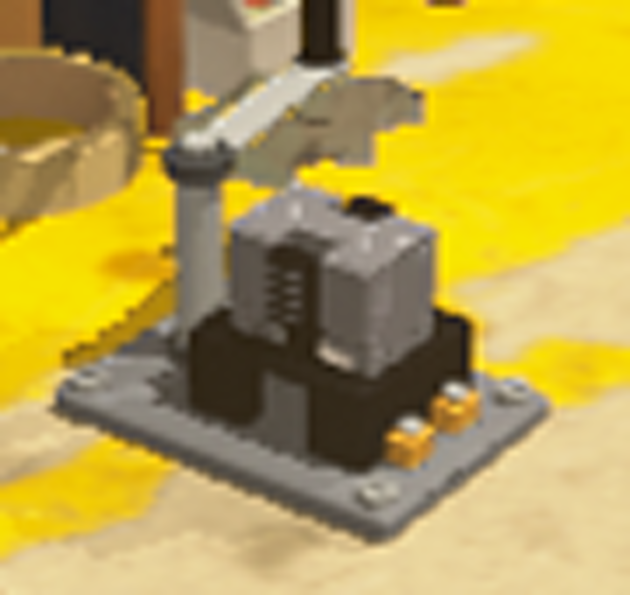

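View pics/top5z.png

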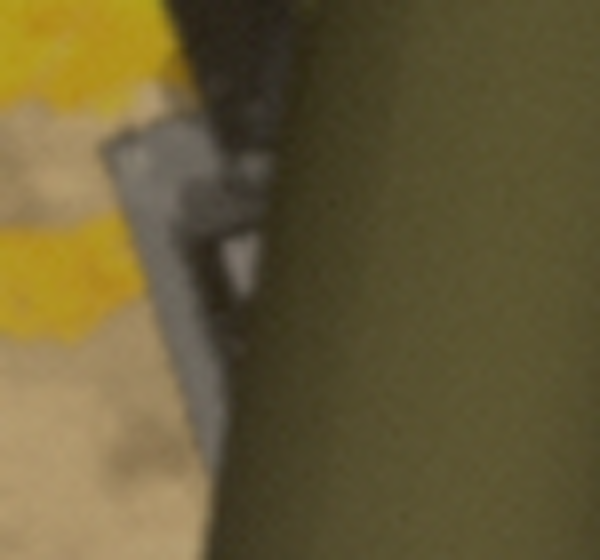

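Keeper clear of the carrier; the carrier's top face corners in the scene crop are about (232,225), (372,270), (435,232) and (297,187). I'll check them against the predicted centre.

Run:
```python
from h import *
C=np.array([plane('scene',sz(*p),.076) for p in [(297,187),(435,232),(372,273),(232,227)]])
print(C,C.mean(0))
for i in range(4):
    d=C[(i+1)%4]-C[i];print(np.linalg.norm(d),np.arctan2(d[1],d[0]))
b=cv2.imread("pics/top0.png")
C=np.array([plane('top',tz(*p),.076) for p in [(222,240),(270,400)]]);print('top +y edge',C)
c,s=np.cos(YAW),np.sin(YAW)
for q in C: print('local',(np.array([[c,s],[-s,c]])@(q[:2]-W)))
```

```text
[[ 0.5608  0.0062  0.076 ]
 [ 0.5101 -0.0111  0.076 ]
 [ 0.5001  0.0215  0.076 ]
 [ 0.5503  0.0393  0.076 ]] [0.5303 0.014  0.076 ]
0.05360398107145497 -2.8135063665096416
0.034071541806023294 1.8691794589344521
0.05328253106218196 0.34174195200573676
0.03479085174841773 -1.2624137801391981
top +y edge [[0.5564 0.0386 0.076 ]
 [0.5033 0.023  0.076 ]]
local [0.0297 0.0179]
local [-0.0256  0.019 ]
```

>>> {"name": "play_rows", "arguments": {"translation": [[14, 0, -17.5], [14, 0, -17.5], [14, 0, -17.5], [14, 0, -17.5], [13.5, 0, -17.5], [0, 15, 0], [0, 20, 0], [0, 20, 0], [0, 15, 0], [0, 7, 0]], "turn": [[0, 0, 0], [0, 0, 0], [0, 0, 0], [0, 0, 0], [0, 0, 0], [0, 0.09, 0], [0, 0, 0], [0, 0, 0], [0, 0, 0], [0, 0, 0]], "fingers": [1, 1, 1, 1, 1, 1, 1, 1, 1, 1]}}

```text
time: 8.73
position: [0.5319, 0.0118, 0.1277]
tool_rot: [-0.332, 2.05, -2.049]
ft_force: [-0.3, 0.6, 0.9]
grip_width: 1.001
```

Run:
```python
from h import *
p,R=cur();s=ctrl.get_state();print(s['time'],p,s['grip_width'],s['ft_force'])
print(delta(p,R,*target(W,.045,-np.pi/2+.31)))
a=ctrl.get_image('scene')
cv2.imwrite('pics/scene6z.png',cv2.resize(a[150:280,220:350],None,fx=4.6,fy=4.6,interpolation=2))
```

```text
8.7333 [0.5319 0.0118 0.1277] 1.001144237063688 [-0.324   0.6323  0.9132]
(array([-1.9028, 82.7086, -0.1532]), array([0.0008, 0.0091, 0.002 ]))
```

View pics/scene6z.png

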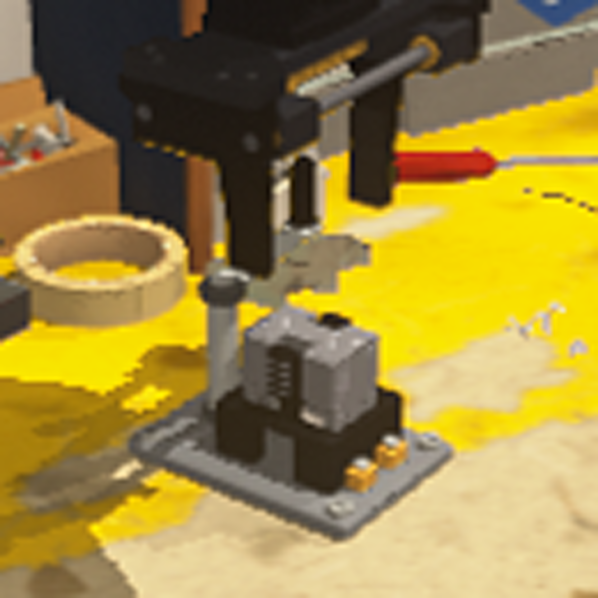

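The fingers straddle the carrier at (245,230) and (370,190) in the crop. Descending.

>>> {"name": "play_rows", "arguments": {"translation": [[-0.5, 8, 0], [-0.5, 12, 0], [0, 14, 0], [0, 14, 0], [0, 12, 0], [0, 10, 0], [0, 7, 0], [0, 5, 0], [0, 0, 0], [0, 0, 0]], "turn": [[0, 0.009, 0], [0, 0, 0], [0, 0, 0], [0, 0, 0], [0, 0, 0], [0, 0, 0], [0, 0, 0], [0, 0, 0], [0, 0, 0], [0, 0, 0]], "fingers": [1, 1, 1, 1, 1, 1, 1, 1, 1, 1]}}

```text
time: 9.62
position: [0.5344, 0.0121, 0.0472]
tool_rot: [-0.32, 2.055, -2.055]
ft_force: [-0.9, 0.8, 0.3]
grip_width: 1.003
```

Run:
```python
from h import *
p,R=cur();s=ctrl.get_state();print(s['time'],p,s['grip_width'],s['ft_force'])
print(delta(p,R,*target(W,.045,-np.pi/2+.31)))
a=ctrl.get_image('scene')
cv2.imwrite('pics/scene7z.png',cv2.resize(a[150:280,220:350],None,fx=4.6,fy=4.6,interpolation=2))
```

```text
9.6167 [0.5344 0.0121 0.0472] 1.0030519254916137 [-0.8618  0.761   0.2963]
(array([ 0.733 ,  2.1517, -0.6943]), array([-0.0001, -0.0013, -0.0002]))
```

View pics/scene7z.png

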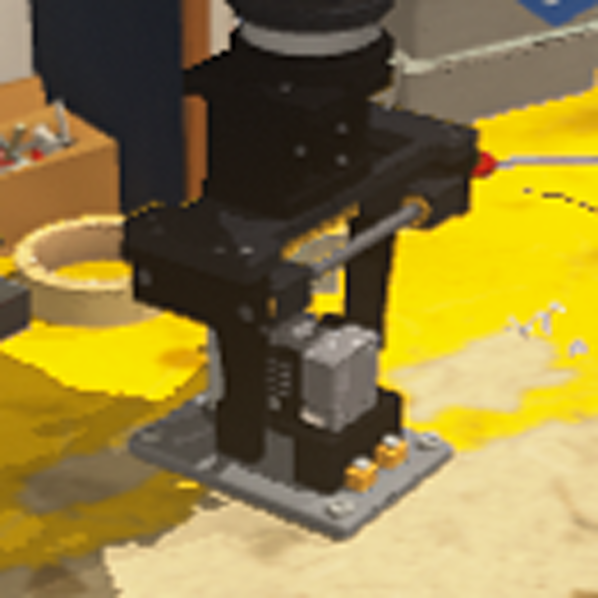

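>>> {"name": "play_rows", "arguments": {"translation": [[0.5, 1.5, -0.5], [0, 0, 0], [0, 0, 0], [0, 0, 0], [0, 0, 0], [0, 0, 0], [0, 0, 0], [0, 0, 0], [0, 0, 0], [0, 0, 0]], "turn": [[0, 0, 0], [0, 0, 0], [0, 0, 0], [0, 0, 0], [0, 0, 0], [0, 0, 0], [0, 0, 0], [0, 0, 0], [0, 0, 0], [0, 0, 0]], "fingers": [0.7, 0.3, 0.2, 0.1, -0.2, -0.5, -1, -1, -1, -1], "grip_force": 25}}

```text
time: 10.5
position: [0.5338, 0.0122, 0.0459]
tool_rot: [-0.319, 2.055, -2.055]
ft_force: [-1.1, -1.4, 5.2]
grip_width: 0.412
```

>>> {"name": "play_rows", "arguments": {"translation": [[0, 0, 0], [0, 0, 0], [0, 0, 0], [0, 0, 0], [0, 0, 0], [0, 0, 0], [0, 0, 0], [0, 0, 0], [0, 0, 0], [0, 0, 0]], "turn": [[0, 0, 0], [0, 0, 0], [0, 0, 0], [0, 0, 0], [0, 0, 0], [0, 0, 0], [0, 0, 0], [0, 0, 0], [0, 0, 0], [0, 0, 0]], "fingers": [-1, -1, -1, -1, -1, -1, -1, -1, -1, -1]}}

```text
time: 11.33
position: [0.5338, 0.0122, 0.0459]
tool_rot: [-0.319, 2.055, -2.055]
ft_force: [-0.7, -2.4, 5.3]
grip_width: 0.409
```

Run:
```python
from h import *
p,R=cur();s=ctrl.get_state();print(s['time'],p,s['grip_width']*87,s['ft_force'])
print(delta(p,R,*target(W,.045,-np.pi/2+.31)))
a=ctrl.get_image('scene')
cv2.imwrite('pics/scene8z.png',cv2.resize(a[150:280,220:350],None,fx=4.6,fy=4.6,interpolation=2))
```

```text
11.3333 [0.5338 0.0122 0.0459] 35.543631419678164 [-0.715  -2.3963  5.2585]
(array([ 0.1778,  0.9219, -0.4901]), array([-0.0003, -0.0014, -0.0004]))
```

View pics/scene8z.png

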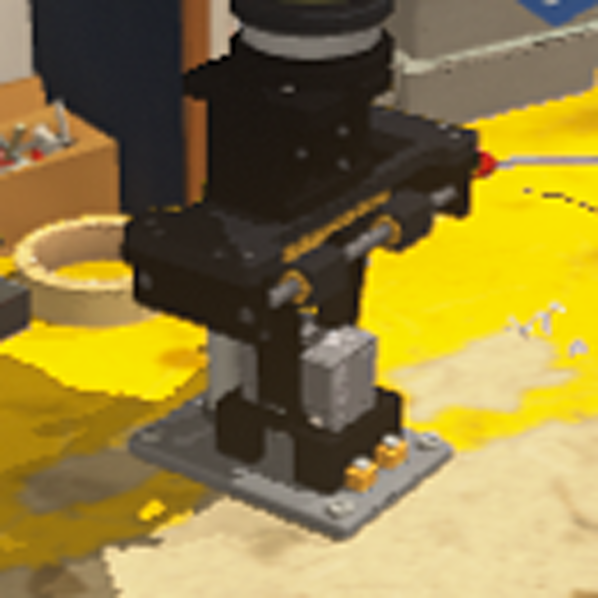

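Both fingers are on the catches. The opening of about 35.5 mm is below 40 mm, so both catches must be in. Lifting slowly at first.

>>> {"name": "play_rows", "arguments": {"translation": [[0, -1, 0], [0, -2, 0], [0, -3, 0], [0, -4, 0], [0, -5, 0], [0, -5, 0], [0, -5, 0], [0, -5, 0], [0, 0, 0], [0, 0, 0]], "turn": [[0, 0, 0], [0, 0, 0], [0, 0, 0], [0, 0, 0], [0, 0, 0], [0, 0, 0], [0, 0, 0], [0, 0, 0], [0, 0, 0], [0, 0, 0]], "fingers": [-1, -1, -1, -1, -1, -1, -1, -1, -1, -1]}}

```text
time: 12.22
position: [0.5339, 0.0133, 0.0761]
tool_rot: [-0.319, 2.055, -2.053]
ft_force: [0.6, 0.6, -2.3]
grip_width: 0.41
```

Run:
```python
from h import *
p,R=cur();s=ctrl.get_state();print(s['time'],p,s['grip_width']*87,s['ft_force'])
a=ctrl.get_image('scene')
cv2.imwrite('pics/scene9z.png',cv2.resize(a[150:280,220:350],None,fx=4.6,fy=4.6,interpolation=2))
```

```text
12.2167 [0.5339 0.0133 0.0761] 35.706341518781386 [ 0.5656  0.6291 -2.2649]
```

View pics/scene9z.png

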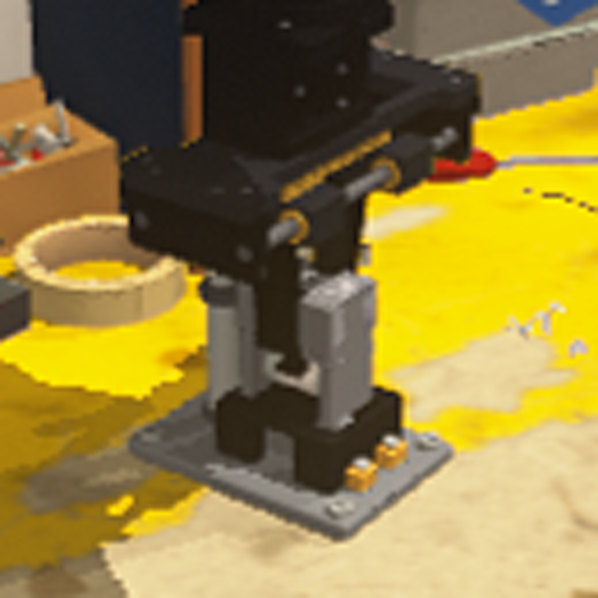

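The carrier rises with the gripper and the wrist shows its roughly 2 N weight. Continuing up to about 115 mm.

>>> {"name": "play_rows", "arguments": {"translation": [[0, -5, 0], [0, -8, 0], [0, -10, 0], [0, -12, 0], [0, -12, 0], [0, -12, 0], [0, -10, 0], [0, -8, 0], [0, -5, 0], [0, -3, 0]], "turn": [[0, 0, 0], [0, 0, 0], [0, 0, 0], [0, 0, 0], [0, 0, 0], [0, 0, 0], [0, 0, 0], [0, 0, 0], [0, 0, 0], [0, 0, 0]], "fingers": [-1, -1, -1, -1, -1, -1, -1, -1, -1, -1]}}

```text
time: 13.1
position: [0.5338, 0.0126, 0.1615]
tool_rot: [-0.319, 2.055, -2.054]
ft_force: [0.3, -0.8, -2.5]
grip_width: 0.408
```

>>> {"name": "play_rows", "arguments": {"translation": [[0, 0, 0], [0, 0, 0], [0, 0, 0], [0, 0, 0], [0, 0, 0], [0, 0, 0], [0, 0, 0], [0, 0, 0], [0, 0, 0], [0, 0, 0]], "turn": [[0, 0, 0], [0, 0, 0], [0, 0, 0], [0, 0, 0], [0, 0, 0], [0, 0, 0], [0, 0, 0], [0, 0, 0], [0, 0, 0], [0, 0, 0]], "fingers": [-1, -1, -1, -1, -1, -1, -1, -1, -1, -1]}}

```text
time: 13.93
position: [0.5336, 0.0125, 0.1606]
tool_rot: [-0.32, 2.055, -2.055]
ft_force: [-0.6, -1.0, -2.3]
grip_width: 0.407
```

Run:
```python
from h import *
p,R=cur();s=ctrl.get_state();print(s['time'],p,s['grip_width']*87,s['ft_force'],s['qd'])
a=ctrl.get_image('scene')
cv2.imwrite('pics/scene10.png',a)
cv2.imwrite('pics/scene10z.png',cv2.resize(a[130:280,210:360],None,fx=4,fy=4,interpolation=2))
```

```text
13.9333 [0.5336 0.0125 0.1606] 35.416777940527986 [-0.5535 -1.0414 -2.3233] [ 0.0005 -0.0017 -0.0009 -0.     -0.0005 -0.0013 -0.0016]
```

View pics/scene10z.png

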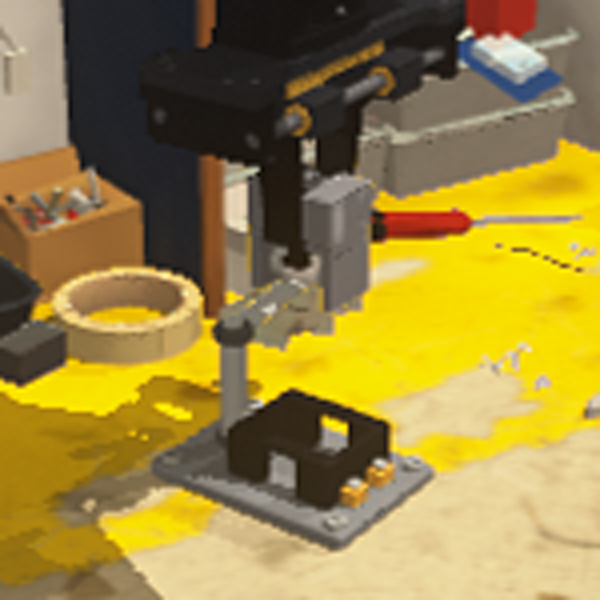

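View pics/scene10.png

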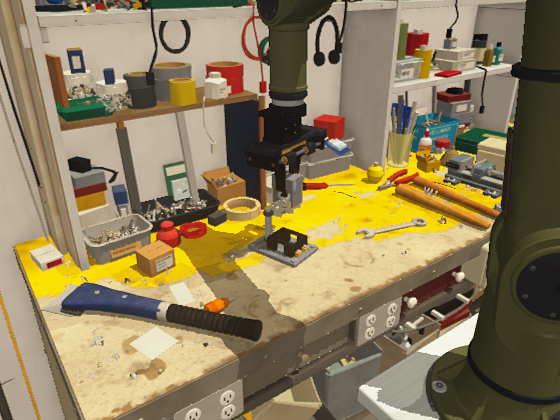

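Run:
```python
from h import *
for q in [(.5001,.0215),(.5101,-.0111)]:
    u=proj('scene',(*q,.076+.1147)); print((u-[210,130]+.5)*4)
ctrl.close_job()
```

```text
[335.6424 200.6353]
[373.4795 180.7637]
the job is handed in; nothing more can be done
```

The carrier is out of its base and still held by its pinched catches. I handed the job in at about 14 s of the 48 s allowed. Handing in reports no verdict, so the following is from my own checks.

- **Keeper:** I caged the knob between half-open fingers and swung the keeper round to about 1.7 rad. I worked that angle out from the finger position and did not measure it directly. The last picture shows it well clear.
- **Pinch:** I closed on both catches with 25 N. The opening read about 35.5 mm, less than the 40 mm over the flush pads, so both catches should be well past 4.5 mm. That is also slightly under the 37 mm I would expect with both catches at their stops, which I put down to pad softness or reading offset. While gripping, the wrist showed a small 5 N upward force, gone once lifted.
- **Lift:** I drew the carrier straight up about 115 mm, putting the grip point about 176 mm above the bench. The wrist reads about 2.3 N of weight and the joints are still. The well is empty in the picture and the carrier is upright. Its top corners sit within about 1–2 camera pixels of where a lift with no slip predicts.
- **Bystanders:** The spanner, carton and screwdriver look untouched in the last picture. I did not measure how far each might have moved.

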